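Seat the hook wheel of the brush stand and lock it with its spring clip

TASK

Lock the hook wheel on the revolving brush stand: press the wheel down the spindle until it sits on its collar, then press the orange spring clip sideways into the groove that comes free just above the hub until it snaps fully home, and let go. Feel for it and do not force it. Leave the other things on the table where they are.

Things in the scene. Friction and masses are not known exactly. Their poses are not given: they have to be found in the camera images.
- stand: Revolving brush stand, fixed, upright, round about its z axis; origin at the centre of its underside, on the table. Base 160 mm across, 30 mm thick. On its spindle sits the hook wheel: wooden disc 130 mm across, 10 mm thick, ten hooks round its rim (168 mm over them), brushes hung below, and a brass hub 44 mm across whose flat top is 30 mm above the disc's top and 40 mm above its underside.
- tube_top (a point): Point on the stand's axis, at the top of its brass tube nut 150 mm above the table. From it a telescopic column rises, locked, to a brass collar whose top is 185 to 225 mm above the table: different each time and not measured. The wheel should sit on that collar but has ridden 8 to 16 mm up the spindle, over the groove. It slides down with 5 N, stays where it is left, and turns freely.
- base_top (a point): Point on the stand's axis level with the top of its base, 30 mm above the table. The steel spindle, 24 mm across, ends 58.5 mm above the collar's top (last 8 mm tapered). Its groove, 18 mm across, is 39 to 46.5 mm above the collar; with the wheel home the hub's face is at 40 mm, which leaves 6.5 mm for the 5 mm clip: lay the clip on the hub's face and slide it in.
- clip: Orange spring clip flat on the table, about 37 g: a 5 mm thick C that opens to its +x, with a tail 12 mm wide to -x ending in an upright grip block. Origin: centre of the C, at the underside; z up. The C is 19 mm across inside; the mouth is 14 mm between its tips and flares to 26 mm at x = 18.5 mm. The jaws spring apart. Home, the origin is on the stand's axis.
- clip_grip (a point): Centre of the top of the clip's grip block (16 mm along x, 14 mm wide, 30 mm high from the underside; at x = -50 mm). Pushed along +x at the groove, the mouth meets it with the origin 14 mm short of the axis, takes 5 to 10 N, snaps over some 6 mm short and then pulls itself in. Anywhere but in the groove it does not go on; over 25 N breaks it. Let go, its tail droops about 3 degrees.
- ink_jar: Small black ink jar, 52 mm across, 64 mm high; origin at the centre of the underside. Leave it.
- pebble_a: Beige pebble paperweight, 50 mm across, 24 mm high; origin at the centre of the underside. Leave it.
- pebble_b: Grey pebble paperweight, 50 mm across, 24 mm high; origin at the centre of the underside. Leave it.
- palette_a: White plastic palette with six wells, 115 x 170 x 11 mm, loose, at the back left; origin at the centre of the underside. Leave it.
- seal: Carved stone seal with a red foot, 24 x 24 x 45 mm, standing; origin at the centre of the underside. Leave it.
There are look-alikes about, which are no part of the job. Several things have the shape of the clip; the one meant has the colours described above.

How it is judged:
At the end, for the whole second after the job is handed in: the clip is home in the spindle's groove above the hub, which it can only reach with the wheel down on its collar: its centre within 2.5 mm of the stand's axis, at the groove's height (222 to 271 mm above the table as the column is set), lying flat within 0.15 rad, let go and at rest (horizontal distance between clip and stand below 0.0025 m and z of clip in the frame of stand between 0.222 and 0.271 m and angle between clip's own z axis and vertical below 0.15 rad and linear speed of clip below 0.02 m/s); the robot touches nothing.
It fails at once if the clip is forced: it presses on the stand or its wheel with over 25 N (contact force between clip and stand above 25 N).
It fails at once if the fingers press on the stand or its wheel with over 40 N (contact force between the fingers and stand above 40 N).
It fails at once if another thing on the table is moved by over 30 mm (distance of any of ink_jar, pebble_a, pebble_b, palette_a, seal from where it was at the start of the episode above 0.03 m).
It also fails if it takes over 58 s, if anything falls off the work surface, if the arm or the gripper's body presses on something with over 40 N, if the wrist force passes 120 N, or if a joint passes its speed limit or range.

ROBOT

A 7-joint arm with a two-finger parallel gripper is mounted at the origin on the work surface. World frame = base frame: x ahead of the robot, y to its left, z up, the work surface at z = 0. Lengths are in m, angles in rad, forces in N, time in s.
With the tool pointing down it reaches from about 0.4 to 0.9 m from the base axis. Payload 5.5 kg.
Tool frame: the origin (TCP) lies between the finger pads; the fingertips stand 25 mm ahead of it and the grasp point (between the pads) lies 6 mm ahead of it; z points along the fingers, y is the line along which they close (so a half turn about z gives the same grasp; the last joint's range is limited). The gripper opens to 92 mm and grips with 3 to 60 N. Pads are 19 mm wide; open, the fingers measure 130 mm over their backs; the gripper's body (75 mm by 190 mm) begins 47 mm behind the grasp point.
Start: joints at [1.516, 0.501, -0.427, 1.55, 0.221, 1.138, -0.21], TCP at [0.203, -0.617, 0.252] pointing down, gripper open.
Joint ranges: [-2.88, 2.88], [-0.31, 2.03], [-1.54, 1.56], [0.2, 2.42], [-1.41, 4.55], [0.19, 2.02], [-2.57, 2.57]. Speed limits (rad/s): [2.57, 2.57, 3.14, 3.14, 3.14, 3.14, 3.14].

INTERFACE

Orientations are given as a unit quaternion [w, x, y, z].
In Python, from workcell import bot gives the robot as it stands. Calls block until the motion is done:
- bot.move_ptp(position, orientation): joint-space move of the TCP to a pose.
- bot.movel(position, orientation=None, vel=0.15, force_limit=None): straight line of the TCP; orientation=None keeps the orientation; vel is the mean speed in m/s. With force_limit (N) it stops when the force on the tool has changed by that much, and returns True; else False.
- bot.move_j(angles): joint-space move.
- bot.command_gripper(opening, strength=None): finger opening in m; strength is the grip in N (None keeps the last); returns when the fingers have stopped.
- bot.hold(seconds).
- bot.solve_ik(position, orientation): joint angles nearest the present ones, or None.
- bot.grab_frame(name): name is "side" or "top"; returns a dict with "frame" (480x640x3 uint8, red, green, blue), "K" (3x3 intrinsics, pixels), "T" (4x4, takes a point from camera to world coordinates). Camera axes: x right, y down, z forward; pixel columns grow to the right and rows downward; lengths in m; the calibration is good to about 2 mm. A picture is of the moment at which its call begins. There is no depth.
A pose or a line that the arm cannot do raises bot.IKError and nothing moves.
- bot.close_job(): hands the job in; it is judged then, once.
Readings, each from a call of its own:
- bot.read_clock(): time.
- bot.read_q(): joint angles.
- bot.read_qd(): joint speeds.
- bot.read_effort(): joint torques, N m.
- bot.read_eef_pos(): TCP position.
- bot.read_ee_rot(): TCP orientation.
- bot.read_force(): force on the tool from outside, world axes, zero at the start.
- bot.read_ft_torque(): the same for the moment, N m.
- bot.read_gripper_width(): finger opening in m.
- bot.read_gripper_force(): force on a finger pad.
Only numpy, scipy, OpenCV 4.12 (cv2) and the standard library are available. Lean on these libraries where they do the work, as an engineer would, in place of code of your own. Each camera call takes 0.05 s, during which the arm holds its last target. There are 200 camera calls.

## Working session

There is one attempt and no reset: what is moved stays moved. The work goes in short steps, each a Python script; the robot and the scene stay as the last script left them, time stands still between calls to the robot, and variables do not carry over. Pictures are saved under pics/ and viewed, at most 10 in all, crops included, and the job is handed in when it is done.

```bash
mkdir -p pics; python3 - <<'E'
from workcell import bot
import cv2,numpy as np
for n in("side","top"):
    f=bot.grab_frame(n);cv2.imwrite(f"pics/{n}0.png",f["frame"][:,:,::-1]);np.savez(f"pics/{n}0.npz",**f)
    print(n,f["K"].round(1).tolist(),f["T"].round(3).tolist())
print(bot.read_clock(),bot.read_ee_rot())
E
ls
```

```text
side [[501.4, 0.0, 321.2], [0.0, 501.4, 243.1], [0.0, 0.0, 1.0]] [[-0.919, -0.273, 0.283, 0.245], [-0.393, 0.618, -0.681, 0.787], [0.011, -0.737, -0.676, 0.91], [0.0, 0.0, 0.0, 1.0]]
top [[479.5, 0.0, 323.1], [0.0, 479.5, 237.8], [0.0, 0.0, 1.0]] [[-0.006, -0.994, 0.105, 0.462], [-1.0, 0.006, -0.002, 0.023], [0.002, -0.105, -0.994, 0.999], [0.0, 0.0, 0.0, 1.0]]
0.1 [-8.65723585e-04  9.87401583e-01  1.58231955e-01 -1.15539960e-04]
pics
```

View pics/side0.png

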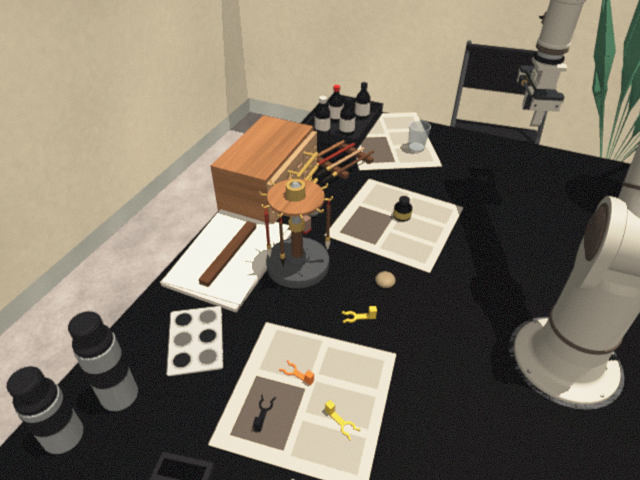

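View pics/top0.png

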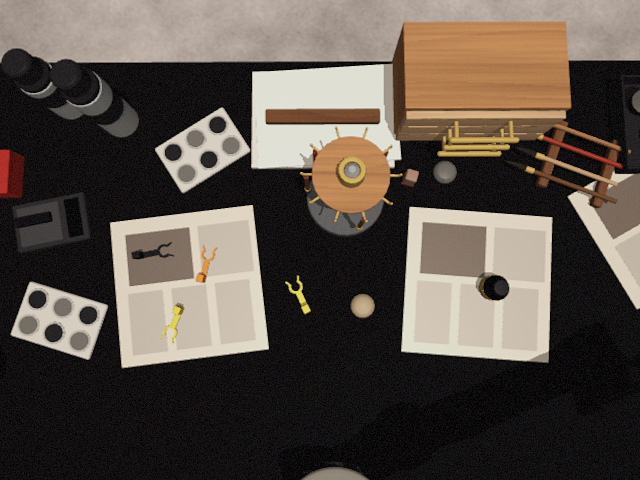

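Top view: the clip look-alikes are yellow at (299,295), yellow at (173,323) and black at (152,252). The orange one is at (206,264) in top and (297,373) in side, so I choose that. The stand hub is at about (351,171) in top and (296,188) in side. Next is a close crop of the clip and hub in both views.

```bash
cat > h.py <<'E'
import cv2,numpy as np
def ray(f,px):
    K,T=f["K"],f["T"];d=T[:3,:3]@np.linalg.solve(K,[px[0],px[1],1.]);return T[:3,3],d/np.linalg.norm(d)
def plane(f,px,z):
    o,d=ray(f,px);return o+d*(z-o[2])/d[2]
def tri(f1,p1,f2,p2):
    A=[];b=[]
    (o1,d1),(o2,d2)=ray(f1,p1),ray(f2,p2)
    s=np.linalg.lstsq(np.c_[d1,-d2],o2-o1,rcond=None)[0]
    a,c=o1+s[0]*d1,o2+s[1]*d2
    return (a+c)/2,np.linalg.norm(a-c)
def omask(im):
    h=cv2.cvtColor(im,cv2.COLOR_RGB2HSV);return cv2.inRange(h,(4,190,150),(16,255,255))
def proj(f,p):
    T=f["T"];c=T[:3,:3].T@(np.array(p)-T[:3,3]);u=f["K"]@c;return u[:2]/u[2]
E
python3 - <<'E'
from h import *
t=dict(np.load("pics/top0.npz"));s=dict(np.load("pics/side0.npz"))
def crop(f,x,y,w,h):return cv2.resize(f["frame"][y:y+h,x:x+w],(400,300),interpolation=cv2.INTER_CUBIC)
im=np.vstack([np.hstack([crop(t,176,234,60,45),crop(s,267,350,60,45)]),np.hstack([crop(t,311,141,80,60),crop(s,256,160,80,60)])])
cv2.imwrite("pics/c1.png",im[:,:,::-1])
for f,r in((t,(176,234,60,60)),(s,(267,350,60,45))):
    m=omask(f["frame"]);x,y,w,h=r;q=np.argwhere(m[y:y+h,x:x+w])[:,::-1]+[x,y];print(len(q),q.mean(0),q.min(0),q.max(0),plane(f,q.mean(0),.005))
E
```

```text
19 [204.52631579 265.63157895] [201 250] [213 281] [0.5104273  0.26645069 0.005     ]
41 [306.97560976 378.02439024] [293 365] [312 383] [0.48913878 0.26662488 0.005     ]
```

View pics/c1.png

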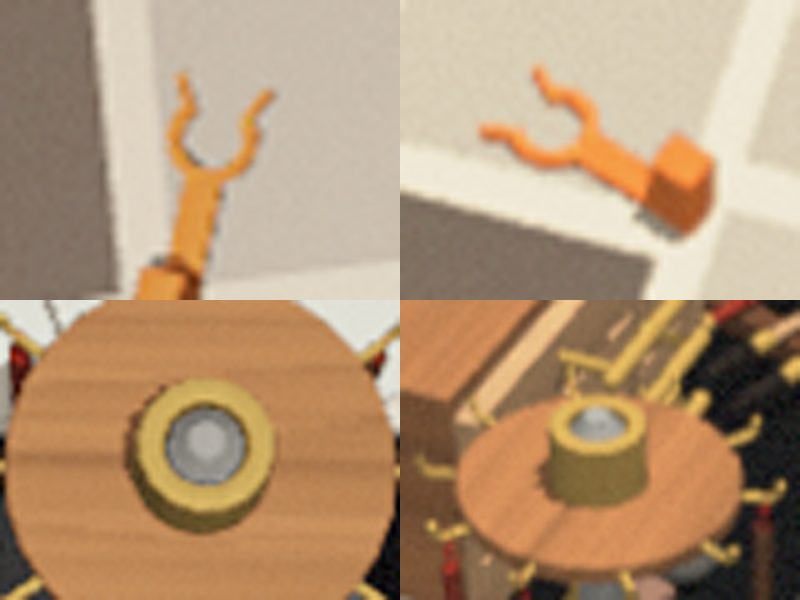

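The orange clip is a C centred at about top (208,254.7) and side (290,368.8), with the grip block top at side (310,372.5). The hub-top ellipse is centred at about top (351.8,169.6) and side (295.6,185). I'll triangulate these.

```bash
python3 - <<'E'
from h import *
np.set_printoptions(precision=4,suppress=True)
t=dict(np.load("pics/top0.npz"));s=dict(np.load("pics/side0.npz"))
p,e=tri(t,(351.8,169.6),s,(295.5,185));print("hub",p,e)
# disc sizes as check
pt=proj(t,p);print("hub diameter top",27.6/479.5*np.linalg.norm(p-t["T"][:3,3]))
print("C tri",tri(t,(207.95,254.7),s,(289.95,368.75)),plane(t,(207.95,254.7),.005),plane(s,(289.95,368.75),.005))
for f,(x,y,w,h) in((t,(176,234,60,60)),(s,(267,350,60,45))):
    hh=cv2.cvtColor(f["frame"],cv2.COLOR_RGB2HSV);m=cv2.inRange(hh,(5,150,100),(17,255,255))[y:y+h,x:x+w]
    q=np.argwhere(m)[:,::-1]+[x,y];print(len(q),q.min(0),q.max(0))
    b=cv2.morphologyEx(m,cv2.MORPH_OPEN,np.ones((6,6),np.uint8));q=np.argwhere(b)[:,::-1]+[x,y]
    if len(q):print("block",len(q),q.mean(0),q.min(0),q.max(0))
print("grip side",plane(s,(309.9,372.5),.03))
# base circle in top: dark disc; gives axis at z=.03
print("block top rough",plane(t,(200.8,277),.03))
E
```

```text
hub [ 0.6482 -0.0254  0.254 ] 0.0023012940552610654
hub diameter top 0.04429960676358276
C tri (array([0.5324, 0.2599, 0.0035]), np.float64(0.001724322855750783)) [0.5331 0.2598 0.005 ] [0.531  0.2606 0.005 ]
176 [196 246] [215 281]
block 62 [201.5968 278.6129] [198 275] [205 282]
205 [280 361] [313 384]
block 89 [308.8652 378.4494] [304 374] [313 383]
grip side [0.4822 0.267  0.03  ]
block top rough [0.4864 0.2674 0.03  ]
```

Checks pass. The hub measures 44.3 mm (44 given), its top is near z=0.254 (allowed range 0.233–0.281), and the clip's C-to-grip distance is 49 mm (50 given). Next I press the wheel with the fingers straddling the spindle, and feel the spindle to centre in y.

```bash
cat >> h.py <<'E'
def q(yaw): return [0,float(np.cos(yaw/2)),float(np.sin(yaw/2)),0]   # tool down, tool x at yaw
E
python3 - <<'E'
from h import *
from workcell import bot
np.set_printoptions(precision=4,suppress=True)
bot.move_ptp([0.45,-0.25,0.42],q(0))
bot.command_gripper(0.031,10)
X,Y=.648,-.0255
bot.move_ptp([X,Y,0.32],q(0))
f0=bot.read_force();print("f0",f0)
r=bot.movel([X,Y,0.250],vel=0.03,force_limit=12);print(r,bot.read_eef_pos(),bot.read_force()-f0)
print(bot.read_clock(),bot.read_gripper_width())
for n in("side","top"):
    f=bot.grab_frame(n);cv2.imwrite(f"pics/{n}1.png",f["frame"][:,:,::-1]);np.savez(f"pics/{n}1.npz",**f)
E
```

```text
f0 [-0.3792 -0.1778 -0.2482]
True [ 0.6481 -0.0255  0.2665] [ 0.1086 -0.0314  6.0571]
5.725 0.031359575663952706
```

```bash
python3 - <<'E'
from h import *
from workcell import bot
np.set_printoptions(precision=4,suppress=True)
X,Y=.648,-.0255
f0=np.array([-.379,-.178,-.248])
for i in range(2):
    r=bot.movel([X,Y,0.250],vel=0.01,force_limit=12);print(r,bot.read_eef_pos(),bot.read_force()-f0)
bot.movel([X,Y,bot.read_eef_pos()[2]+.003],vel=.03);print("up",bot.read_force()-f0)
bot.command_gripper(0.0,3)
print("closed",bot.read_gripper_width(),bot.read_gripper_force(),bot.read_force()-f0,bot.read_eef_pos(),bot.read_clock())
E
```

```text
True [ 0.6481 -0.0255  0.2664] [-0.8454 -0.1258  5.6611]
True [ 0.6481 -0.0254  0.2664] [-0.9933  0.0468  5.8205]
up [ 1.0785 -0.4427 -0.9293]
closed 0.023371780791801276 2.9999786500320624 [-0.0269 -0.2271 -1.5493] [ 0.6478 -0.0256  0.2691] 7.4
```

The wheel is seated: it stops firmly with the tips at z≈0.2414, so the collar is at about 0.2014. The spindle is also centred in y, with only −0.2 N side force at closing. Now I fetch the clip.

```bash
python3 - <<'E'
from h import *
from workcell import bot
np.set_printoptions(precision=4,suppress=True)
t=dict(np.load("pics/top0.npz"));s=dict(np.load("pics/side0.npz"))
yaws=[]
for f,a,b in((t,(226.5/6.667+176,86.5/6.667+234),(187/6.667+176,262/6.667+234)),(s,(283.65,365),(303.75,377.75))):
    d=plane(f,a,.005)-plane(f,b,.005);yaws.append(np.arctan2(d[1],d[0]))
yaw=float(np.mean(yaws));print("yaws",yaws)
u=np.array([np.cos(yaw),np.sin(yaw)])
g1=np.array([.532,.260])-.05*u;g2=np.array([.484,.2672]);g=(g1+g2)/2;print(g1,g2,g)
bot.command_gripper(.04,10)
bot.movel([.648,-.0255,.34],vel=.15)
bot.move_ptp([*g,.15],q(yaw))
r=bot.movel([*g,.028],vel=.08,force_limit=8);print(r,bot.read_eef_pos())
bot.command_gripper(0,40)
print(bot.read_gripper_width(),bot.read_gripper_force(),bot.read_force(),bot.read_eef_pos(),bot.read_clock())
E
```

```text
yaws [np.float64(-0.2027201081132136), np.float64(-0.2105815907270252)]
[0.4831 0.2703] [0.484  0.2672] [0.4835 0.2687]
False [0.4839 0.2689 0.0285]
0.013465855700737535 40.000017285346985 [-0.2038 -0.4122  1.2374] [0.4836 0.2688 0.0281] 12.2
```

```bash
python3 - <<'E'
from h import *
from workcell import bot
np.set_printoptions(precision=4,suppress=True)
bot.movel([.4836,.2688,.20],vel=.15)
bot.move_ptp([.46,.12,.34],q(0))
bot.move_ptp([.55,-.0255,.30],q(0))
bot.movel([.556,-.0255,.279],vel=.08)
bot.hold(.3)
print(bot.read_eef_pos(),bot.read_force(),bot.read_gripper_width(),bot.read_clock())
ims=[]
for n,c in(("top",(340,180)),("side",(300,190))):
    f=bot.grab_frame(n);np.savez(f"pics/{n}2.npz",**f)
    p=proj(f,[.61,-.0255,.255]).astype(int)-[40,45]
    ims.append(cv2.resize(f["frame"][p[1]:p[1]+90,p[0]:p[0]+80],(400,450),interpolation=cv2.INTER_CUBIC));print(p)
cv2.imwrite("pics/c2.png",np.hstack(ims)[:,:,::-1])
E
```

```text
[ 0.5562 -0.0256  0.2794] [ 0.1718 -0.7052 -0.1406] 0.014149643195150705 15.7917
[312 148]
[270 143]
```

View pics/c2.png

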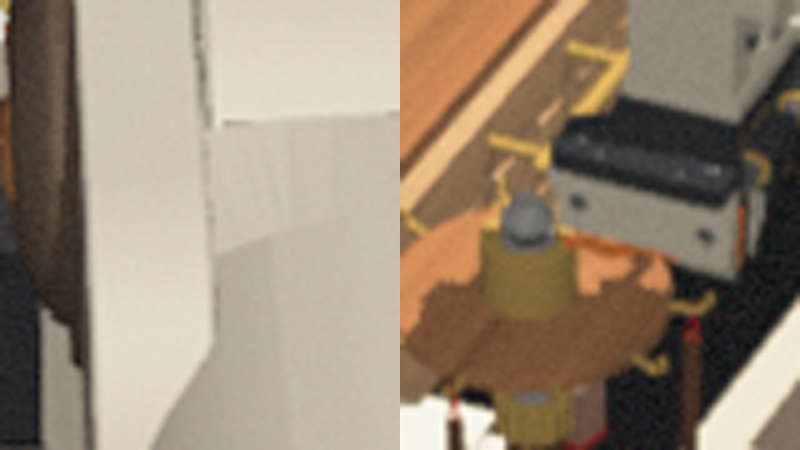

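Top view is blocked by the arm. Side view shows the wheel down, with the spindle protruding at crop (528,220), and the clip held right of the hub at its level (orange at 575–740, 240). Next I feel for the hub's face with the clip.

```bash
python3 - <<'E'
from h import *
from workcell import bot
np.set_printoptions(precision=4,suppress=True)
Y=-.0255
bot.movel([.566,Y,.279],vel=.05);bot.hold(.3)
f0=bot.read_force()
r=bot.movel([.566,Y,.266],vel=.01,force_limit=3);bot.hold(.2)
p=bot.read_eef_pos();print(r,p,bot.read_force()-f0,bot.read_ft_torque())
E
```

```text
True [ 0.5659 -0.0255  0.2685] [-1.4245  0.1144  5.432 ] [ 0.056  -0.246  -0.0033]
```

```bash
python3 - <<'E'
from h import *
from workcell import bot
np.set_printoptions(precision=4,suppress=True)
Y=-.0255
bot.movel([.566,Y,.2695],vel=.01);bot.hold(.2)
f0=bot.read_force();print("free",f0,bot.read_eef_pos())
r=bot.movel([.579,Y,.2695],vel=.02,force_limit=5);print(r,bot.read_eef_pos(),bot.read_force()-f0)
x=.579
while not r and x<.588:
    x+=.001;r=bot.movel([x,Y,.2695],vel=.01,force_limit=12)
    F=bot.read_force()-f0;print(r,bot.read_eef_pos(),F)
    if np.linalg.norm(F)>7:break
print(bot.read_clock())
E
```

```text
free [-0.464   0.1841  0.5379] [ 0.5658 -0.0255  0.2692]
False [ 0.5789 -0.0255  0.2694] [-0.8051 -0.2125 -1.3755]
False [ 0.58   -0.0255  0.2695] [-0.0091 -0.5225 -1.5587]
False [ 0.581  -0.0255  0.2695] [ 0.4346 -0.5112 -1.0254]
False [ 0.5821 -0.0255  0.2695] [ 0.1295 -0.7572 -1.4114]
False [ 0.5831 -0.0255  0.2695] [-0.3898  0.2148 -0.0776]
False [ 0.584  -0.0256  0.2695] [ 0.2134 -0.6797 -1.357 ]
False [ 0.5848 -0.0258  0.2694] [-0.5352 -1.1152 -0.1663]
False [ 0.5856 -0.0259  0.2694] [-2.8039 -1.8906  0.1094]
False [ 0.5864 -0.0257  0.2693] [-4.5422 -1.8977  1.0126]
False [ 0.5873 -0.0254  0.2693] [-4.7419 -1.592   1.9892]
21.3
```

The mouth met the groove at x≈0.5845 (0.584 expected) at a normal force. I keep pushing, with a slight shift in −y to relieve the side force.

```bash
python3 - <<'E'
from h import *
from workcell import bot
np.set_printoptions(precision=4,suppress=True)
Y=-.0259;f0=np.array([-.5,-.1,-.3])
x=.588
while x<.6005:
    x+=.001;r=bot.movel([x,Y,.2695],vel=.01,force_limit=10)
    F=bot.read_force()-f0;print(r,round(x,4),bot.read_eef_pos(),F)
    if r or np.linalg.norm(F)>15 or (x>.595 and F[0]<-5):break
print(bot.read_clock())
E
```

```text
False 0.589 [ 0.5884 -0.0257  0.2693] [-4.7659 -0.9471  2.3675]
False 0.59 [ 0.5896 -0.0257  0.2693] [-3.3894 -1.4909  1.4826]
False 0.591 [ 0.5911 -0.0258  0.2694] [-2.3599 -0.7988  0.4109]
False 0.592 [ 0.5925 -0.0258  0.2695] [-0.4134 -0.326  -1.247 ]
False 0.593 [ 0.5936 -0.0259  0.2696] [ 0.1403 -0.1503 -1.5215]
False 0.594 [ 0.5946 -0.0259  0.2697] [ 0.9309 -0.5664 -0.8203]
False 0.595 [ 0.5954 -0.0259  0.2697] [ 2.1267 -0.3353 -0.4736]
False 0.596 [ 0.5963 -0.0259  0.2696] [ 1.9285 -1.365   0.0717]
False 0.597 [ 0.5972 -0.026   0.2696] [ 2.6218 -0.7217 -0.6151]
False 0.598 [ 0.598  -0.0259  0.2694] [ 1.3955 -1.2927  0.5012]
False 0.599 [ 0.5989 -0.0257  0.2694] [1.0051 0.2698 0.1678]
False 0.6 [ 0.5994 -0.0259  0.2694] [-2.9254  0.4493  1.9412]
False 0.601 [ 0.5995 -0.0259  0.2693] [-5.9223  0.4955  3.4854]
24.5583
```

It snapped: the force reversed to a pull of +2.6 N, then a firm stop came at about 0.599. I let go, retreat upward and look.

```bash
python3 - <<'E'
from h import *
from workcell import bot
np.set_printoptions(precision=4,suppress=True)
bot.movel([.599,-.0259,.2694],vel=.01)
bot.command_gripper(.04,10)
bot.movel([.599,-.0259,.33],vel=.06)
bot.move_ptp([.45,.15,.42],q(0));bot.hold(.5)
ims=[]
for n in("top","side"):
    f=bot.grab_frame(n);np.savez(f"pics/{n}3.npz",**f)
    p=proj(f,[.62,-.0255,.25]).astype(int)-[40,45]
    ims.append(cv2.resize(f["frame"][p[1]:p[1]+90,p[0]:p[0]+80],(400,450),interpolation=cv2.INTER_CUBIC));print(p)
cv2.imwrite("pics/c3.png",np.hstack(ims)[:,:,::-1]);print(bot.read_clock())
E
```

```text
[312 143]
[266 144]
28.2917
```

View pics/c3.png

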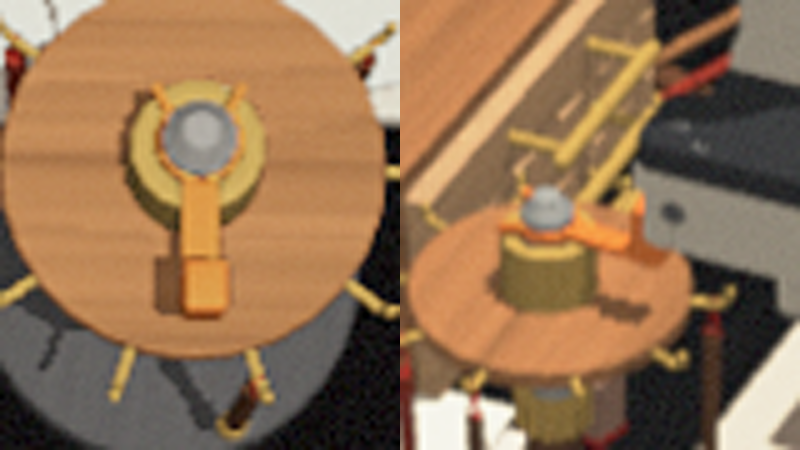

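The C surrounds the spindle on the hub's face in both views: its tips are past the spindle at crop (160,92) and (238,92), and the grip block is free at (205,287). The gripper is well clear, so I hand it in.

```bash
python3 -c "
from workcell import bot
print(bot.close_job())"
```

```text
the job is handed in; nothing more can be done
None
```

The wheel is seated on its collar and the orange clip is snapped home in the groove and released; I handed the job in at about 28 s, with no verdict returned.

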